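# Joinery bench: sort the jig clamps by their hinges

### The job

One of the two jig clamps on the bench has a seized hinge. Where they stand, press each clamp's red lever grip down as far as it will go; then set the clamp whose lever swings freely, lever still down, flat in the blue stock tray, and the seized one flat in the yellow repair tray, without dropping them.

Things in the scene. Friction and masses are not known exactly. Their poses are not given: they have to be found in the camera images.
- clamp_a: One of two look-alike jig clamps, one seized: beech block 130 (x) x 40 (y) x 28 (z) mm, 0.3-0.4 kg, steel bracket and rocking lever on top. Origin: centre of the block's underside, x along the block, z up. Lever's red grip towards -x (to the robot), steel nose towards +x. Grasp the block across its 40 mm about 28 mm to +x of the origin; nothing there stands over 65 mm.
- clamp_b: The other clamp, same sizes and axes as clamp_a; either may be in either place. Lever over the block's middle line, pivot 5 mm to +x of the origin, 38 mm up. Red grip 16 mm thick, its middle 53 mm from the pivot; at joint 0 it rises at 0.55 rad, so its middle is 40 mm to -x and 66 mm up, its outer end 60 mm to -x and 82 mm up.
- lever_a (a joint): Lever of clamp_a, rad: 0 with the red grip up, grows as the grip is pressed down. A free lever goes down lightly (about 1.5 N) to a stop at 0.55, the grip then level, its middle 38 mm above the block's underside (28 mm lower). A seized one yields only to a dead stop at 0.12 (about 3 N, 6 mm lower). Either stays where it is left.
- lever_b (a joint): Lever of clamp_b, rad: 0 with the red grip up, grows as the grip is pressed down. A free lever goes down lightly (about 1.5 N) to a stop at 0.55, the grip then level, its middle 38 mm above the block's underside (28 mm lower). A seized one yields only to a dead stop at 0.12 (about 3 N, 6 mm lower). Either stays where it is left.
- stock_tray: shallow open blue plastic tray, 220 (x) x 180 (y) x 30 (z) mm outside, walls and floor 5 mm thick, fixed on the bench to one side of the clamps; origin: centre of its underside. For freely moving clamps.
- repair_tray: shallow open yellow plastic tray, 220 (x) x 180 (y) x 30 (z) mm outside, walls and floor 5 mm thick, fixed on the bench to one side of the clamps; origin: centre of its underside. For seized clamps. Other things (bare block, arched block, rasp, under 62 mm tall) lie beyond the clamps and play no part.
Things that resemble listed ones, but are neither listed nor needed, are in the scene too. Leave any orange look-alike of the clamp_b alone.

How it is judged:
By the outcome, as a careful person would: the job done as asked, in the order asked, and still so for the second after the job is handed in, with the robot touching nothing.
It also fails if it takes over 67 s, if anything falls off the work surface, if the arm or the gripper's body presses on something with over 40 N, if the wrist force passes 120 N, or if a joint passes its speed limit or range.

### The arm

A 7-joint arm with a two-finger parallel gripper is mounted at the origin on the work surface. World frame = base frame: x ahead of the robot, y to its left, z up, the work surface at z = 0. Lengths are in m, angles in rad, forces in N, time in s.
With the tool pointing down it reaches from about 0.4 to 0.875 m from the base axis. Payload 4.4 kg.
Tool frame: the origin (TCP) lies at the very end of the fingers, on their centre line; the grasp point (between the pads) lies 19 mm behind it; z points along the fingers, y is the direction in which the jaws open and shut (so a half turn about z gives the same grasp; the last joint's range is limited). The gripper opens to 85 mm and grips with 20 to 120 N. Pads are 22 mm wide; open, the fingers measure 114 mm over their backs; the gripper's body (76 mm by 85 mm) begins 54 mm behind the grasp point. The pads swing forward as they close: fully open they stand 13 mm farther back than shut.
Start: joints at [1.105, 0.628, 0.038, 1.517, -0.027, 0.996, -0.02], TCP at [0.253, -0.599, 0.231] pointing down, gripper open.
Joint ranges: [-3.06, 3.06], [-0.37, 2.12], [-1.25, 1.32], [0.18, 2.47], [-1.1, 4.24], [0.23, 1.98], [-2.94, 2.94]. Speed limits (rad/s): [2.57, 2.57, 3.14, 3.14, 3.14, 3.14, 3.14].

### API

Orientations are given as a rotation vector (axis times angle).
In Python, from plant import robot gives the robot as it stands.
- The arm moves only by the tool carry_out, never from a script. Its argument "series" is a list of rows, each a list of 5 numbers: the shift along the tool's x, y, z in m, then the turn about the tool's z in degrees, then the opening, from 0 (shut) to 1 (fully open). In form: [[tx, ty, tz, twist, gripper], ...]. A call has 1 to 8 rows; each row shifts and turns the commanded pose from where the row before left it, along the tool's axes as they then stand; what a row does not reach is not made up. A row lasts 1/10 s, in which the tool goes at most 50 mm and 8.59 degrees, less where a joint would pass 70% of its speed; a pose out of reach is approached as far as the arm can. A call is refused whole if a number of a shift passes 0.05 or a number of a turn 8.59, either way. A call with a gripper value outside its range is refused whole. The fingers move at their own pace and stop on an object; the grip force is fixed at half the most. Time passes only in rows, so rows that do not move let the fingers close. It gives the time, the measured TCP pose, the force and the opening at its end, in the units of the state.
- robot.sense(): the state, without advancing time (a new reading comes with each control period).
- robot.grab_frame(name): name is "scene" or "top" or "wrist"; returns (picture, depth): 400x640x3 uint8, red, green, blue; 400x640 float32, m along the optical axis (not along the pixel's ray), 0 where there is no reading.
- robot.get_calibration(name): a dict with "K" (3x3 intrinsics, pixels), "rvec" (rotation vector, rad) and "tvec" (3), from world to camera coordinates, as OpenCV has them. Camera axes: x right, y down, z forward; pixel columns grow to the right and rows downward; lengths in m; the calibration is good to about 2 mm. A picture is of the moment at which its call begins: read the wrist's pose just before it. get_calibration takes no time and is no camera call; for the wrist camera it gives the pose at the moment of the call.
- robot.sign_off(): hands the job in, once; it reports no verdict.
Trained networks look in the newest picture that a camera, given by its name, has taken for a name from the list of things; names that differ only in an ending like _2 or _b are one class to them, and where a whole thing is asked for, a point or a joint stands for the part that bears it (a point fixed in the world has none). Each returns a list of dicts, best first, with "p" (0 to 1); they miss things now and then, are a little off and sometimes report something else, mostly with a low value. They report only what shows in the picture. A call takes as long as a camera call. They do not tell look-alikes from the thing itself.
- robot.recognise(camera, query): "extent" ([left, top, right, bottom] in pixels, round what is visible of it).
- robot.trace(camera, query): "region" (400x640 bool, what is visible of it) and "extent" ([left, top, right, bottom] in pixels, round what is visible of it).
The state is a dict: "time_s": time; "joint_positions": joint angles; "qvel": joint speeds; "tau": joint torques, N m; "tcp_pos": TCP position; "orientation": TCP orientation; "force": force on the tool from outside, world axes, zero at the start; "wrist_torque": the same for the moment, N m; "width": finger opening in m.
Only numpy, scipy, OpenCV 4.12 (cv2) and the standard library are available. Lean on these libraries where they do the work, as an engineer would, in place of code of your own. Each camera call takes 0.05 s, during which the arm holds its last target. There are 200 camera calls.

## Working session

There is one attempt and no reset: what is moved stays moved. The work goes in short steps, Python scripts to look and compute and a tool call to move; the robot and the scene stay as the last step left them, time stands still between calls to the robot, and variables do not carry over. Pictures are saved under pics/ and viewed, about 8 in all and at most 12, crops included, and the job is handed in when it is done.

Besides the shell and the picture viewer there is one more tool, called after ">>>" by a JSON object that holds its "name" and its "arguments". carry_out: Moves the arm, as the interface text tells. Its arguments: {"type":"object","properties":{"series":{"type":"array"}},"required":["series"]}

```bash
mkdir -p pics
cat > h.py <<'E'
import numpy as np, cv2
from plant import robot
def cloud(name):
    s=robot.get_calibration(name); rgb,d=robot.grab_frame(name)
    K=np.array(s["K"]);R=cv2.Rodrigues(np.array(s["rvec"],float))[0];t=np.array(s["tvec"],float).ravel()
    v,u=np.mgrid[:400,:640]
    c=np.stack([(u-K[0,2])/K[0,0]*d,(v-K[1,2])/K[1,1]*d,d],-1)
    w=(c-t)@R; w[d==0]=np.nan
    return rgb,w
def save(rgb,n): cv2.imwrite(f"pics/{n}.png",rgb[...,::-1])
E
python3 - <<'E'
from h import *
s=robot.sense(); print(s)
for n in("top","scene"):
    rgb,w=cloud(n); save(rgb,n+"0"); np.save(n+"0.npy",w)
    for q in("clamp_a","lever_a","stock_tray","repair_tray"):
        for r in robot.trace(n,q):
            p=w[r["region"]]; p=p[~np.isnan(p[:,0])]
            print(n,q,round(r["p"],2),np.round(r["extent"]),np.round(np.median(p,0),3),np.round(np.percentile(p,[3,97],axis=0),3).tolist())
E
```

```text
{'time_s': 0.0, 'joint_positions': array([ 1.10517992,  0.62933337,  0.0384389 ,  1.51840332, -0.02699236,
        0.99630604, -0.0199653 ]), 'qvel': array([ 7.56473499e-04, -1.90157237e-03, -7.11431125e-04,  4.28198419e-05,
       -6.08190447e-04,  3.34708672e-04, -2.11986765e-04]), 'tau': array([-1.59110105e-04, -5.63399756e+01,  1.22566972e+00, -1.93442059e+01,
        1.10053376e-02,  1.06518911e-02, -8.76636790e-06]), 'tcp_pos': array([ 0.25278577, -0.59812995,  0.23038602]), 'orientation': array([-3.07716473e+00, -6.23542999e-01,  6.48831472e-04]), 'force': array([-1.02384318,  0.02705377, -0.41024271]), 'wrist_torque': array([0.03813417, 0.00724984, 0.03254427]), 'width': 0.08512592722528017}
top clamp_a 0.88 [313. 199. 343. 248.] [ 0.37  -0.022  0.029] [[0.312, -0.052, 0.025], [0.426, 0.006, 0.078]]
top clamp_a 0.84 [225. 230. 277. 285.] [0.299 0.162 0.029] [[0.249, 0.118, 0.009], [0.348, 0.209, 0.077]]
top clamp_a 0.71 [345. 124. 379. 178.] [ 0.542 -0.097  0.029] [[0.487, -0.13, 0.024], [0.602, -0.064, 0.076]]
top clamp_a 0.64 [258. 151. 287. 203.] [0.483 0.112 0.029] [[0.42
[... 1098 characters left out ...]
113, 0.031], [0.575, -0.074, 0.078]]
scene lever_a 0.67 [385. 186. 419. 192.] [0.312 0.149 0.05 ] [[0.271, 0.117, -0.0], [0.343, 0.186, 0.079]]
scene lever_a 0.54 [317. 158. 343. 186.] [ 0.351 -0.017  0.056] [[0.325, -0.034, 0.037], [0.401, -0.004, 0.076]]
scene lever_a 0.5 [342. 215. 373. 252.] [0.472 0.116 0.054] [[0.438, 0.102, 0.031], [0.52, 0.129, 0.078]]
scene stock_tray 0.96 [150. 128. 249. 211.] [ 0.483 -0.359  0.005] [[0.371, -0.449, 0.001], [0.593, -0.258, 0.03]]
scene repair_tray 0.65 [377. 239. 492. 367.] [0.524 0.343 0.005] [[0.414, 0.255, 0.001], [0.631, 0.425, 0.03]]
scene repair_tray 0.42 [331. 217. 377. 267.] [0.495 0.118 0.027] [[0.432, 0.083, 0.002], [0.551, 0.143, 0.072]]
```

Run:
```python
import cv2
i=cv2.imread("pics/top0.png")[90:310,120:540]; cv2.imwrite("pics/topc.png",cv2.resize(i,None,fx=1.9,fy=1.9,interpolation=cv2.INTER_CUBIC))
```

```text
(no output)
```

View pics/topc.png

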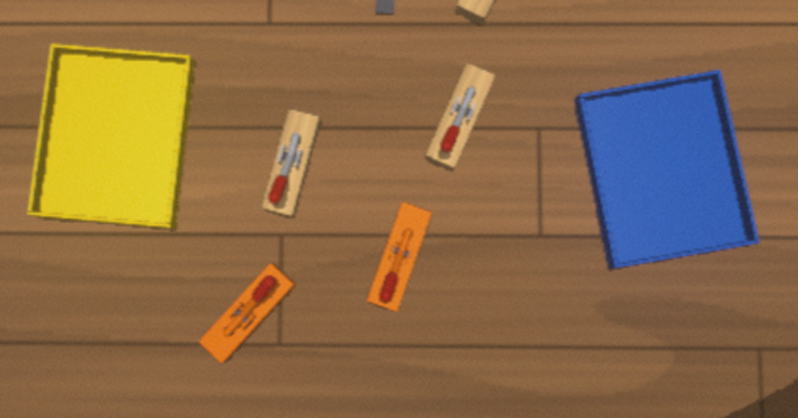

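View pics/scene0.png

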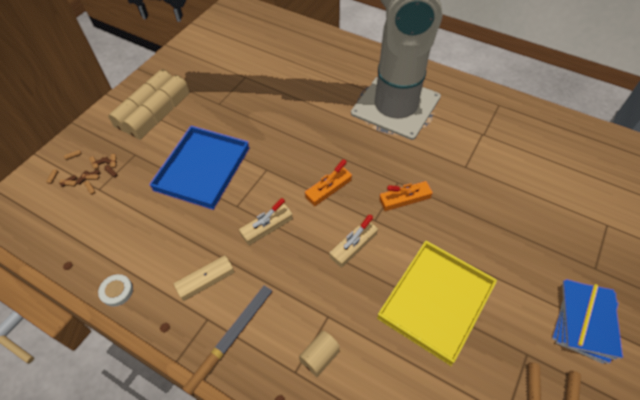

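The two beech clamps sit at about (0.545,-0.097) and (0.484,0.113), noses away from the robot. The two orange look-alikes are nearer the base. The blue tray is on the right and the yellow tray on the left.

Run:
```python
from h import *
for n in("top","scene"):
    w=np.load(n+"0.npy"); x,y,z=np.moveaxis(w,-1,0)
    img=cv2.imread(f"pics/{n}0.png"); hsv=cv2.cvtColor(img,cv2.COLOR_BGR2HSV)
    for nm,c in(("R",(.545,-.097)),("L",(.485,.113))):
        m=(np.hypot(x-c[0],y-c[1])<.085)&(z>.018)&(z<.036)
        m=cv2.morphologyEx(m.astype(np.uint8),cv2.MORPH_OPEN,np.ones((2,2)))>0
        r=cv2.minAreaRect(w[m][:,:2].astype(np.float32)*1000); 
        g=(np.hypot(x-c[0],y-c[1])<.09)&(z>.035)&(hsv[...,1]>140)&((hsv[...,0]<8)|(hsv[...,0]>172))
        l=(np.hypot(x-c[0],y-c[1])<.09)&(z>.04)
        P=w[l][:,:2]; u,s,vt=np.linalg.svd(P-P.mean(0)); 
        print(n,nm,np.round(r[0],1),np.round(r[1],1),round(r[2],1),"grip",np.round(w[g].mean(0),3),w[g][:,2].max(),g.sum(),"leverdir",np.degrees(np.arctan2(vt[0,1],vt[0,0])).round(1),P.mean(0).round(3))
    for nm,hl,hh in(("blue",100,130),("yellow",22,35)):
        m=(hsv[...,0]>=hl)&(hsv[...,0]<=hh)&(hsv[...,1]>150)&(z<.05)&(x<.68)&(x>.3)&(abs(y)<.5)
        r=cv2.minAreaRect(w[m][:,:2].astype(np.float32)*1000); print(n,nm,np.round(r[0],1),np.round(r[1],1),round(r[2],1))
    m=(z>.02)&(x>.3)&(x<.9)&(abs(y)<.5)
    k,lab,st,ce=cv2.connectedComponentsWithStats(m.astype(np.uint8))
    for i in range(1,k):
        if st[i,4]>60: p=w[lab==i]; print(" obj",np.round(p.mean(0),3),np.round(p.min(0),3),np.round(p.max(0),3))
```

```text
top R [ 546.8 -101.8] [ 37.8 137.4] 64.0 grip [ 0.507 -0.082  0.073] 0.08019019497555291 67 leverdir 156.1 [ 0.533 -0.092]
top L [484.7 112.9] [ 38.2 132.5] 73.3 grip [0.446 0.122 0.072] 0.08262281273005893 80 leverdir 166.5 [0.471 0.117]
top blue [ 479.5 -353.4] [217.6 180.7] 10.3
top yellow [523.5 341.3] [181.9 229. ] 85.3
 obj [ 0.876 -0.013  0.024] [ 0.851 -0.025  0.02 ] [ 0.9   -0.003  0.03 ]
 obj [0.75  0.172 0.051] [0.716 0.144 0.02 ] [0.795 0.207 0.065]
 obj [ 0.735 -0.14   0.028] [ 0.67  -0.187  0.02 ] [ 0.802 -0.095  0.036]
 obj [0.522 0.345 0.028] [0.403 0.243 0.02 ] [0.635 0.44  0.036]
 obj [ 0.543 -0.097  0.035] [ 0.479 -0.14   0.021] [ 0.611 -0.055  0.08 ]
 obj [ 0.483 -0.356  0.029] [ 0.358 -0.46   0.02 ] [ 0.602 -0.247  0.036]
 obj [0.483 0.113 0.036] [0.418 0.079 0.02 ] [0.55  0.149 0.083]
 obj [ 0.368 -0.022  0.036] [ 0.303 -0.061  0.023] [0.436 0.016 0.084]
 obj [0.324 0.142 0.041] [0.3   0.109 0.02 ] [0.357 0.188 0.083]
scene R [543.4 -96. ] [ 42.9 139.5] 68.8 grip [ 0.512 -0.081  0.07 ] 0.07958977929203263 75 leverdir -25.7 [ 0.533 -0.092]
scene L [482.3 115.1] [ 38.8 141.8] 75.2 grip [0.45  0.124 0.07 ] 0.0788864817765649 85 leverdir -15.8 [0.473 0.117]
scene blue [ 481.6 -353.7] [221.3 181.3] 10.3
scene yellow [510.8 340.8] [188.4 242.7] 85.5
 obj [ 0.487 -0.355  0.027] [ 0.356 -0.465  0.02 ] [ 0.605 -0.247  0.034]
 obj [ 0.372 -0.021  0.035] [ 0.302 -0.062  0.02 ] [0.436 0.016 0.08 ]
 obj [0.326 0.146 0.036] [0.3   0.106 0.02 ] [0.361 0.188 0.081]
 obj [ 0.548 -0.096  0.035] [ 0.482 -0.143  0.02 ] [ 0.614 -0.057  0.08 ]
 obj [0.49  0.114 0.035] [0.422 0.077 0.02 ] [0.555 0.147 0.079]
 obj [0.527 0.343 0.027] [0.404 0.242 0.02 ] [0.638 0.438 0.035]
 obj [ 0.74  -0.142  0.027] [ 0.672 -0.19   0.02 ] [ 0.803 -0.096  0.033]
 obj [0.761 0.177 0.052] [0.719 0.142 0.02 ] [0.796 0.205 0.065]
 obj [ 0.877 -0.014  0.023] [ 0.854 -0.025  0.02 ] [ 0.9   -0.003  0.028]
```

```bash
cat >> h.py <<'E'
def go(target,yaw_deg,n,g):
    s=robot.sense(); p=np.array(s["tcp_pos"]); R=cv2.Rodrigues(np.array(s["orientation"]))[0]
    yaw=np.degrees(np.arctan2(R[1,0],R[0,0])); tilt=np.degrees(np.arccos(-R[2,2]))
    d=np.array(target)-p; tw=-(yaw_deg-yaw); rows=[]
    pp=p.copy()
    for i in range(n):
        a=np.radians(yaw-tw/n*i); Rz=np.array([[np.cos(a),np.sin(a),0],[np.sin(a),-np.cos(a),0],[0,0,-1]])
        want=p+d*(i+1)/n; r=np.round(Rz.T@(want-pp),3); pp=pp+Rz@r
        rows.append([*map(float,r),round(tw/n,1),g])
    print("p",p.round(4),"yaw",yaw.round(1),"tilt",tilt.round(1),"F",np.round(s["force"],1),"w",round(s["width"],4),"t",round(s["time_s"],2)); print(rows)
E
python3 -c "
from h import *
go([.507,-.082,.13],-23,16,0)"
```

```text
p [ 0.253  -0.5987  0.2313] yaw 22.9 tilt 0.0 F [0.1 0.  0.2] w 0.0857 t 0.5
[[0.027, -0.024, 0.006, np.float64(2.9), 0], [0.026, -0.024, 0.007, np.float64(2.9), 0], [0.025, -0.027, 0.006, np.float64(2.9), 0], [0.023, -0.027, 0.006, np.float64(2.9), 0], [0.022, -0.029, 0.007, np.float64(2.9), 0], [0.021, -0.029, 0.006, np.float64(2.9), 0], [0.019, -0.031, 0.006, np.float64(2.9), 0], [0.017, -0.031, 0.007, np.float64(2.9), 0], [0.016, -0.032, 0.006, np.float64(2.9), 0], [0.014, -0.034, 0.006, np.float64(2.9), 0], [0.013, -0.033, 0.007, np.float64(2.9), 0], [0.011, -0.035, 0.006, np.float64(2.9), 0], [0.009, -0.034, 0.006, np.float64(2.9), 0], [0.007, -0.036, 0.007, np.float64(2.9), 0], [0.006, -0.035, 0.006, np.float64(2.9), 0], [0.003, -0.036, 0.006, np.float64(2.9), 0]]
```

>>> {"name": "carry_out", "arguments": {"series": [[0.027,-0.024,0.006,2.9,0],[0.026,-0.024,0.007,2.9,0],[0.025,-0.027,0.006,2.9,0],[0.023,-0.027,0.006,2.9,0],[0.022,-0.029,0.007,2.9,0],[0.021,-0.029,0.006,2.9,0],[0.019,-0.031,0.006,2.9,0],[0.017,-0.031,0.007,2.9,0]]}}

```text
time_s: 1.3
tcp_pos: [0.3812, -0.3395, 0.1804]
orientation: [3.141, -0.011, 0.001]
force: [0.7, -0.2, -0.7]
width: 0.0004
```

>>> {"name": "carry_out", "arguments": {"series": [[0.016,-0.032,0.006,2.9,0],[0.014,-0.034,0.006,2.9,0],[0.013,-0.033,0.007,2.9,0],[0.011,-0.035,0.006,2.9,0],[0.009,-0.034,0.006,2.9,0],[0.007,-0.036,0.007,2.9,0],[0.006,-0.035,0.006,2.9,0],[0.003,-0.036,0.006,2.9,0]]}}

```text
time_s: 2.1
tcp_pos: [0.5097, -0.0815, 0.1303]
orientation: [-3.075, 0.643, -0.001]
force: [0.5, -0.7, -0.3]
width: -0.0003
```

>>> {"name": "carry_out", "arguments": {"series": [[0,0,0,0,0],[0,0,0,0,0]]}}

```text
time_s: 2.3
tcp_pos: [0.509, -0.0819, 0.1302]
orientation: [3.077, -0.635, -0.0]
force: [0.7, -1.2, 1.0]
width: 0.0001
```

```bash
python3 -c "
from h import *
go([.507,-.082,.09],-23,1,0)
rgb,w=cloud('wrist'); save(rgb,'w1')"
```

```text
p [ 0.509  -0.0819  0.1302] yaw -23.3 tilt 0.0 F [ 0.7 -1.2  1. ] w 0.0001 t 2.3
[[-0.002, 0.001, 0.04, np.float64(-0.3), 0]]
```

View pics/w1.png

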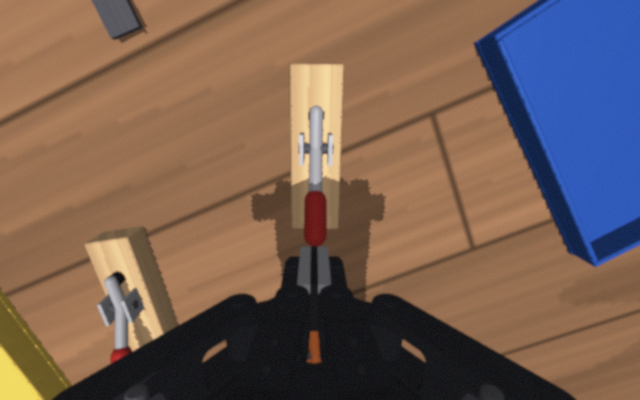

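The wrist picture shows the beech clamp aligned with the tool, with its red grip (316,218) on the finger line. Next I press in small steps and watch the force.

>>> {"name": "carry_out", "arguments": {"series": [[-0.002,0,0.02,0,0],[0,0,0.02,0,0],[0,0,0.01,0,0],[0,0,0.005,0,0],[0,0,0.005,0,0],[0,0,0,0,0]]}}

```text
time_s: 2.95
tcp_pos: [0.5071, -0.0826, 0.0704]
orientation: [3.075, -0.641, 0.001]
force: [-0.5, 1.2, 0.2]
width: 0.0
```

>>> {"name": "carry_out", "arguments": {"series": [[0,0,0.002,0,0],[0,0,0.002,0,0],[0,0,0.001,0,0],[0,0,0,0,0]]}}

```text
time_s: 3.35
tcp_pos: [0.507, -0.0819, 0.0654]
orientation: [-3.076, 0.639, -0.0]
force: [0.2, 0.5, 1.1]
width: 0.0
```

>>> {"name": "carry_out", "arguments": {"series": [[0,0,0.005,0,0],[0,0,0.005,0,0],[0,0,0.003,0,0],[0,0,0.002,0,0],[0,0,0,0,0]]}}

```text
time_s: 3.85
tcp_pos: [0.5067, -0.082, 0.0499]
orientation: [3.076, -0.64, -0.001]
force: [-1.0, 0.2, 0.4]
width: -0.0002
```

>>> {"name": "carry_out", "arguments": {"series": [[0,0,0.002,0,0],[0,0,0.001,0,0],[0,0,0.001,0,0],[0,0,0,0,0]]}}

```text
time_s: 4.25
tcp_pos: [0.5069, -0.082, 0.0462]
orientation: [3.076, -0.64, 0.0]
force: [-0.0, -0.6, -0.3]
width: 0.0003
```

>>> {"name": "carry_out", "arguments": {"series": [[0,0,0.001,0,0],[0,0,0,0,0]]}}

```text
time_s: 4.45
tcp_pos: [0.5071, -0.0821, 0.0458]
orientation: [-3.076, 0.64, -0.001]
force: [-1.5, 0.5, 5.9]
width: 0.0001
```

>>> {"name": "carry_out", "arguments": {"series": [[0,0,0.001,0,0],[0,0,0,0,0]]}}

```text
time_s: 4.65
tcp_pos: [0.5071, -0.0821, 0.0455]
orientation: [-3.075, 0.64, -0.001]
force: [-3.9, 0.9, 13.5]
width: -0.0003
```

Right clamp: the grip went all the way to the stop (TCP 45.5 mm, 13 N), so it is free. Now the left one.

>>> {"name": "carry_out", "arguments": {"series": [[0,0,-0.015,0,0],[0,0,-0.035,0,0],[0,0,-0.035,0,0],[0,0,0,0,0]]}}

```text
time_s: 5.05
tcp_pos: [0.5102, -0.0829, 0.1332]
orientation: [-3.075, 0.64, -0.014]
force: [0.9, -0.6, -0.1]
width: -0.0004
```

```bash
python3 -c "
from h import *
go([.445,.125,.13],-15.5,7,0)"
```

```text
p [ 0.5102 -0.0829  0.1332] yaw -23.5 tilt 0.5 F [ 0.9 -0.6 -0.1] w -0.0004 t 5.05
[[-0.02, -0.024, 0.0, np.float64(-1.1), 0], [-0.02, -0.023, 0.001, np.float64(-1.1), 0], [-0.02, -0.025, 0.0, np.float64(-1.1), 0], [-0.019, -0.024, 0.001, np.float64(-1.1), 0], [-0.018, -0.026, 0.0, np.float64(-1.1), 0], [-0.018, -0.025, 0.001, np.float64(-1.1), 0], [-0.017, -0.026, 0.0, np.float64(-1.1), 0]]
```

>>> {"name": "carry_out", "arguments": {"series": [[-0.02,-0.024,0,-1.1,0],[-0.02,-0.023,0.001,-1.1,0],[-0.02,-0.025,0,-1.1,0],[-0.019,-0.024,0.001,-1.1,0],[-0.018,-0.026,0,-1.1,0],[-0.018,-0.025,0.001,-1.1,0],[-0.017,-0.026,0,-1.1,0],[0,0,0,0,0]]}}

```text
time_s: 5.85
tcp_pos: [0.4411, 0.1307, 0.1257]
orientation: [-3.112, 0.419, 0.003]
force: [0.6, 0.5, 0.6]
width: -0.0002
```

>>> {"name": "carry_out", "arguments": {"series": [[0,0,0,0,0],[0,0,0,0,0]]}}

```text
time_s: 6.05
tcp_pos: [0.443, 0.1251, 0.1262]
orientation: [3.111, -0.434, 0.001]
force: [0.1, -1.1, -0.1]
width: 0.0001
```

```bash
python3 -c "
from h import *
go([.445,.125,.08],-15.5,2,0)
rgb,w=cloud('wrist'); save(rgb,'w2')"
```

```text
p [0.443  0.1251 0.1262] yaw -15.9 tilt 0.0 F [ 0.1 -1.1 -0.1] w 0.0001 t 6.05
[[0.001, -0.0, 0.023, np.float64(-0.2), 0], [0.001, -0.0, 0.023, np.float64(-0.2), 0]]
```

View pics/w2.png

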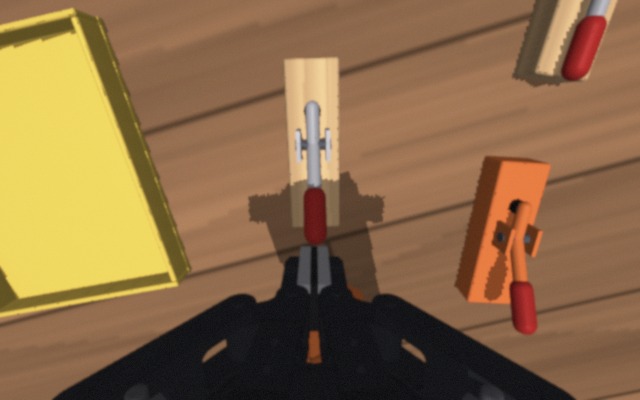

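The left clamp's grip (316,215) is on the finger line, and its block is nearly parallel to the tool.

>>> {"name": "carry_out", "arguments": {"series": [[0.002,0,0.02,0,0],[0,0,0.02,0,0],[0,0,0.005,0,0],[0,0,0,0,0],[0,0,0,0,0]]}}

```text
time_s: 6.6
tcp_pos: [0.4451, 0.1251, 0.0818]
orientation: [-3.112, 0.433, -0.001]
force: [0.3, -0.4, 0.6]
width: 0.0001
```

>>> {"name": "carry_out", "arguments": {"series": [[0,0,0.003,0,0],[0,0,0.002,0,0],[0,0,0.001,0,0],[0,0,0,0,0]]}}

```text
time_s: 7.0
tcp_pos: [0.4444, 0.1258, 0.0754]
orientation: [-3.112, 0.431, 0.0]
force: [-0.7, 1.2, 1.8]
width: 0.0001
```

>>> {"name": "carry_out", "arguments": {"series": [[0,0,0.001,0,0],[0,0,0.001,0,0],[0,0,0,0,0]]}}

```text
time_s: 7.3
tcp_pos: [0.4449, 0.1255, 0.0733]
orientation: [-3.112, 0.432, -0.001]
force: [0.0, 0.8, 1.6]
width: 0.0
```

>>> {"name": "carry_out", "arguments": {"series": [[0,0,0.001,0,0],[0,0,0.001,0,0],[0,0,0,0,0]]}}

```text
time_s: 7.6
tcp_pos: [0.4447, 0.1256, 0.0713]
orientation: [-3.112, 0.432, -0.0]
force: [-0.6, -0.3, 4.7]
width: -0.0001
```

>>> {"name": "carry_out", "arguments": {"series": [[0,0,0.001,0,0],[0,0,0,0,0]]}}

```text
time_s: 7.8
tcp_pos: [0.4446, 0.1256, 0.0707]
orientation: [-3.111, 0.432, 0.0]
force: [-1.5, -0.5, 10.2]
width: 0.0001
```

>>> {"name": "carry_out", "arguments": {"series": [[0,0,0.001,0,0],[0,0,0,0,0]]}}

```text
time_s: 8.0
tcp_pos: [0.4445, 0.1257, 0.0702]
orientation: [-3.111, 0.432, 0.0]
force: [-2.7, 0.5, 16.0]
width: -0.0
```

The left clamp hit its dead stop at about 70 mm with 16 N, so it is the seized one. The free clamp (right) goes first.

>>> {"name": "carry_out", "arguments": {"series": [[0,0,-0.01,0,0],[0,0,-0.035,0,0],[0,0,-0.035,0,0],[0,0,0,0,1]]}}

```text
time_s: 8.4
tcp_pos: [0.4473, 0.126, 0.1528]
orientation: [-3.109, 0.432, -0.011]
force: [0.1, 0.3, -0.2]
width: 0.0133
```

```bash
python3 -c "
from h import *
go([.572,-.110,.16],-23,8,1)"
```

```text
p [0.4473 0.126  0.1528] yaw -15.8 tilt 0.4 F [ 0.1  0.3 -0.2] w 0.0133 t 8.4
[[0.023, 0.024, -0.001, np.float64(0.9), 1], [0.023, 0.024, -0.001, np.float64(0.9), 1], [0.024, 0.023, -0.001, np.float64(0.9), 1], [0.024, 0.023, -0.001, np.float64(0.9), 1], [0.025, 0.023, -0.001, np.float64(0.9), 1], [0.025, 0.022, -0.0, np.float64(0.9), 1], [0.025, 0.022, -0.001, np.float64(0.9), 1], [0.026, 0.022, -0.001, np.float64(0.9), 1]]
```

>>> {"name": "carry_out", "arguments": {"series": [[0.023,0.024,-0.001,0.9,1],[0.023,0.024,-0.001,0.9,1],[0.024,0.023,-0.001,0.9,1],[0.024,0.023,-0.001,0.9,1],[0.025,0.023,-0.001,0.9,1],[0.025,0.022,0,0.9,1],[0.025,0.022,-0.001,0.9,1],[0.026,0.022,-0.001,0.9,1]]}}

```text
time_s: 9.2
tcp_pos: [0.5696, -0.1121, 0.1555]
orientation: [-3.078, 0.627, 0.002]
force: [0.3, 0.2, -1.3]
width: 0.0853
```

>>> {"name": "carry_out", "arguments": {"series": [[0,0,0,0,1],[0,0,0,0,1],[0,0,0,0,1]]}}

```text
time_s: 9.5
tcp_pos: [0.5688, -0.1095, 0.1556]
orientation: [-3.078, 0.624, 0.003]
force: [-0.7, 0.3, -0.3]
width: 0.0854
```

```bash
cat >> h.py <<'E'
def blk(w,c):
    x,y,z=np.moveaxis(w,-1,0)
    m=(np.hypot(x-c[0],y-c[1])<.09)&(z>.02)&(z<.034)
    m=cv2.morphologyEx(m.astype(np.uint8),cv2.MORPH_OPEN,np.ones((3,3)))>0
    r=cv2.minAreaRect(w[m][:,:2].astype(np.float32)*1000); print("blk",np.round(r[0],1),np.round(r[1],1),round(r[2],1),m.sum())
E
python3 -c "
from h import *
go([.572,-.110,.06],-23,3,1)
rgb,w=cloud('wrist'); save(rgb,'w3'); blk(w,(.546,-.099))
rgb,w=cloud('top'); blk(w,(.546,-.099)); blk(w,(.485,.114))"
```

```text
p [ 0.5688 -0.1095  0.1556] yaw -22.9 tilt 0.1 F [-0.7  0.3 -0.3] w 0.0854 t 9.5
[[0.001, -0.0, 0.032, np.float64(0.0), 1], [0.001, -0.001, 0.032, np.float64(0.0), 1], [0.001, 0.0, 0.032, np.float64(0.0), 1]]
blk [545.7 -99.1] [ 39.7 129.6] 65.9 4118
blk [0. 0.] [0. 0.] 0.0 0
blk [536.1 107.7] [23.  27.9] 81.7 95
```

View pics/w3.png

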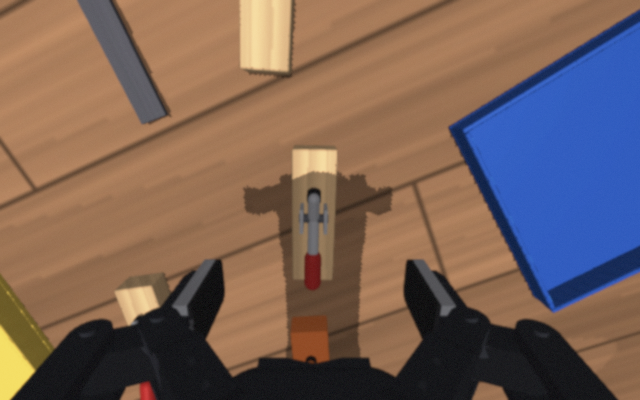

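The wrist view gives the block centre (545.7,-99.1), size 130 x 40 mm, yaw -24°. The lever lies flat along the block (313,240).

>>> {"name": "carry_out", "arguments": {"series": [[0.002,0,0.03,1,1],[0.001,0,0.03,0,1],[0,0,0.03,0,1],[0,0,0.03,0,1],[0,0,0.02,0,1],[0,0,0.009,0,1],[0,0,0,0,1]]}}

```text
time_s: 10.3
tcp_pos: [0.5716, -0.1112, 0.0064]
orientation: [-3.073, 0.651, 0.003]
force: [-0.2, 0.7, -0.5]
width: 0.0853
```

```bash
python3 -c "
from h import *
go([.5713,-.1105,.004],-24,1,1)"
```

```text
p [ 0.5716 -0.1112  0.0064] yaw -23.9 tilt 0.1 F [-0.2  0.7 -0.5] w 0.0853 t 10.3
[[-0.001, -0.001, 0.002, np.float64(0.1), 1]]
```

>>> {"name": "carry_out", "arguments": {"series": [[0,0,0.002,0,0.3],[0,0,0,0,0],[0,0,0,0,0],[0,0,0,0,0],[0,0,0,0,0],[0,0,0,0,0]]}}

```text
time_s: 10.9
tcp_pos: [0.5733, -0.1122, 0.0066]
orientation: [-3.073, 0.653, -0.003]
force: [-0.1, -0.2, 5.4]
width: 0.0386
```

>>> {"name": "carry_out", "arguments": {"series": [[0,0,-0.01,0,0],[0,0,-0.02,0,0],[0,0,-0.03,0,0],[0,0,-0.03,0,0],[0,0,0,0,0],[0,0,0,0,0]]}}

```text
time_s: 11.5
tcp_pos: [0.5725, -0.112, 0.0959]
orientation: [-3.073, 0.653, -0.002]
force: [-0.1, 0.0, -4.9]
width: 0.0389
```

```bash
python3 -c "
from h import *
c=np.array([.481,-.3545]); a=np.radians(10.3); print(c+.028*np.array([np.cos(a),np.sin(a)]))
go([*(c+.028*np.array([np.cos(a),np.sin(a)])),.1],10.3,12,0)
rgb,w=cloud('wrist'); save(rgb,'w4')"
```

```text
[ 0.50854878 -0.34949354]
p [ 0.5725 -0.112   0.0959] yaw -24.0 tilt 0.1 F [-0.1  0.  -4.9] w 0.0389 t 11.5
[[0.003, 0.02, -0.0, np.float64(-2.9), 0], [0.002, 0.021, -0.001, np.float64(-2.9), 0], [0.001, 0.02, -0.0, np.float64(-2.9), 0], [0.001, 0.021, -0.0, np.float64(-2.9), 0], [-0.001, 0.02, -0.001, np.float64(-2.9), 0], [-0.002, 0.02, -0.0, np.float64(-2.9), 0], [-0.003, 0.021, -0.0, np.float64(-2.9), 0], [-0.004, 0.02, -0.001, np.float64(-2.9), 0], [-0.005, 0.02, -0.0, np.float64(-2.9), 0], [-0.006, 0.019, -0.0, np.float64(-2.9), 0], [-0.007, 0.02, -0.001, np.float64(-2.9), 0], [-0.008, 0.019, -0.0, np.float64(-2.9), 0]]
```

View pics/w4.png

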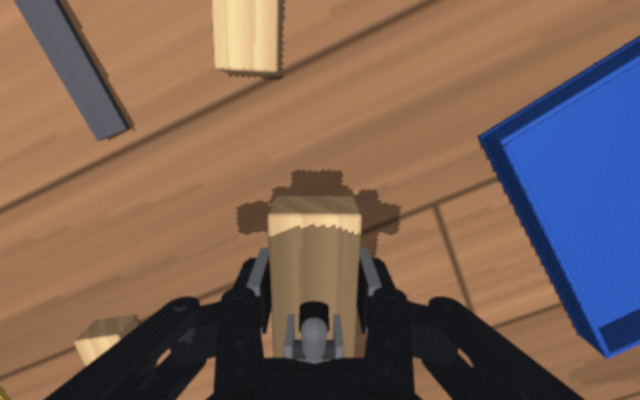

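The clamp is held squarely between the pads (block at 265–362 px), width 39 mm. I carry it to the blue tray.

>>> {"name": "carry_out", "arguments": {"series": [[0.003,0.02,0,-2.9,0],[0.002,0.021,-0.001,-2.9,0],[0.001,0.02,0,-2.9,0],[0.001,0.021,0,-2.9,0],[-0.001,0.02,-0.001,-2.9,0],[-0.002,0.02,0,-2.9,0],[-0.003,0.021,0,-2.9,0],[-0.004,0.02,-0.001,-2.9,0]]}}

```text
time_s: 12.35
tcp_pos: [0.5286, -0.2709, 0.0964]
orientation: [-3.14, 0.019, 0.005]
force: [0.7, -0.1, -3.6]
width: 0.0391
```

>>> {"name": "carry_out", "arguments": {"series": [[-0.005,0.02,0,-2.9,0],[-0.006,0.019,0,-2.9,0],[-0.007,0.02,-0.001,-2.9,0],[-0.008,0.019,0,-2.9,0],[0,0,0,0,0],[0,0,0,0,0]]}}

```text
time_s: 12.95
tcp_pos: [0.5079, -0.3498, 0.0977]
orientation: [-3.125, -0.292, 0.004]
force: [-0.1, 1.1, -2.8]
width: 0.0386
```

```bash
python3 -c "
from h import *
go([.5085,-.3495,.03],10.3,4,0)
rgb,w=cloud('scene'); save(cv2.resize(rgb[90:290,100:420],None,fx=2.5,fy=2.5),'s5')"
```

```text
p [ 0.5079 -0.3498  0.0977] yaw 10.7 tilt 0.2 F [-0.1  1.1 -2.8] w 0.0386 t 12.95
[[0.0, -0.0, 0.017, np.float64(0.1), 0], [0.0, -0.0, 0.017, np.float64(0.1), 0], [0.001, -0.0, 0.017, np.float64(0.1), 0], [-0.0, -0.0, 0.017, np.float64(0.1), 0]]
```

View pics/s5.png

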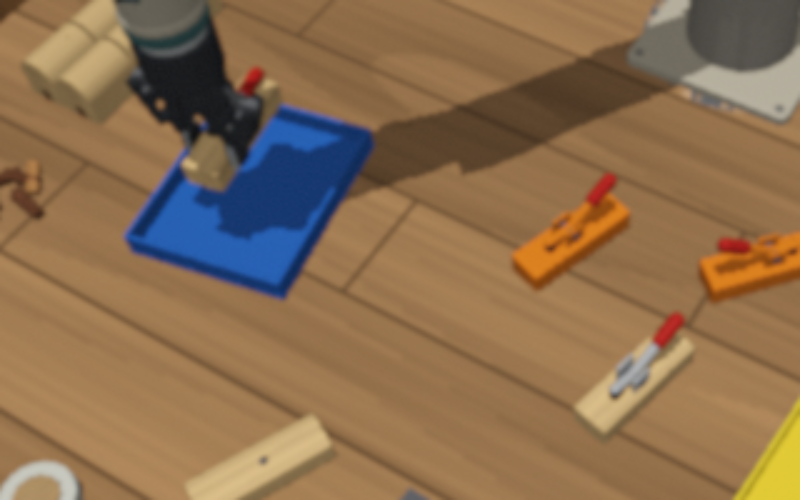

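The clamp hangs level over the blue tray (220,140 in the crop) with its lever down.

>>> {"name": "carry_out", "arguments": {"series": [[0,0,0.02,0,0],[0,0,0.02,0,0],[0,0,0.02,0,0],[0,0,0.014,0,0],[0,0,0.005,0,0],[0,0,0.004,0,0],[0,0,0,0,0]]}}

```text
time_s: 13.7
tcp_pos: [0.5094, -0.3502, 0.0164]
orientation: [-3.128, -0.296, -0.0]
force: [0.0, -0.1, -3.5]
width: 0.0389
```

>>> {"name": "carry_out", "arguments": {"series": [[0,0,0.001,0,0],[0,0,0.001,0,0],[0,0,0,0,0]]}}

```text
time_s: 14.0
tcp_pos: [0.5093, -0.3505, 0.0148]
orientation: [3.127, 0.296, 0.001]
force: [0.6, 0.6, -3.9]
width: 0.0388
```

>>> {"name": "carry_out", "arguments": {"series": [[0,0,0.001,0,0],[0,0,0.001,0,0],[0,0,0,0,0]]}}

```text
time_s: 14.3
tcp_pos: [0.5091, -0.3503, 0.0122]
orientation: [-3.127, -0.296, 0.0]
force: [0.1, -1.0, -3.9]
width: 0.039
```

>>> {"name": "carry_out", "arguments": {"series": [[0,0,0.001,0,0],[0,0,0,0,0]]}}

```text
time_s: 14.5
tcp_pos: [0.5093, -0.3504, 0.0116]
orientation: [3.128, 0.296, 0.0]
force: [0.5, -0.7, -0.0]
width: 0.0387
```

Weight has come off the wrist at the predicted height, so I release.

>>> {"name": "carry_out", "arguments": {"series": [[0,0,0,0,0.8],[0,0,0,0,0.8],[0,0,0,0,0.8],[0,0,0,0,0.8]]}}

```text
time_s: 14.9
tcp_pos: [0.5093, -0.3504, 0.0114]
orientation: [3.127, 0.296, 0.0]
force: [0.1, 0.2, 0.0]
width: 0.0684
```

>>> {"name": "carry_out", "arguments": {"series": [[0,0,-0.02,0,0.8],[0,0,-0.03,0,0.8],[0,0,-0.04,0,1],[0,0,-0.04,0,1],[0,0,-0.02,0,1],[0,0,0,0,1]]}}

```text
time_s: 15.5
tcp_pos: [0.5112, -0.3518, 0.1651]
orientation: [3.123, 0.295, 0.009]
force: [0.0, -0.6, 0.0]
width: 0.0855
```

```bash
python3 -c "
from h import *
rgb,w=cloud('wrist'); save(rgb,'w6')
c=np.array([.485,.114]); a=np.radians(-15.5)
go([*(c+.028*np.array([np.cos(a),np.sin(a)])),.16],-15.5,16,1)"
```

```text
p [ 0.51   -0.3509  0.163 ] yaw 10.8 tilt 0.2 F [0.9 0.3 0.1] w 0.0856 t 15.55
[[0.005, -0.028, 0.0, np.float64(1.6), 1], [0.005, -0.028, 0.0, np.float64(1.6), 1], [0.004, -0.029, 0.001, np.float64(1.6), 1], [0.003, -0.028, -0.0, np.float64(1.6), 1], [0.002, -0.029, -0.0, np.float64(1.6), 1], [0.002, -0.028, 0.0, np.float64(1.6), 1], [0.0, -0.029, 0.0, np.float64(1.6), 1], [0.0, -0.028, 0.0, np.float64(1.6), 1], [-0.001, -0.029, 0.001, np.float64(1.6), 1], [-0.002, -0.028, -0.0, np.float64(1.6), 1], [-0.003, -0.029, 0.0, np.float64(1.6), 1], [-0.003, -0.028, 0.0, np.float64(1.6), 1], [-0.004, -0.028, 0.0, np.float64(1.6), 1], [-0.005, -0.029, 0.001, np.float64(1.6), 1], [-0.006, -0.028, -0.0, np.float64(1.6), 1], [-0.007, -0.027, -0.0, np.float64(1.6), 1]]
```

View pics/w6.png

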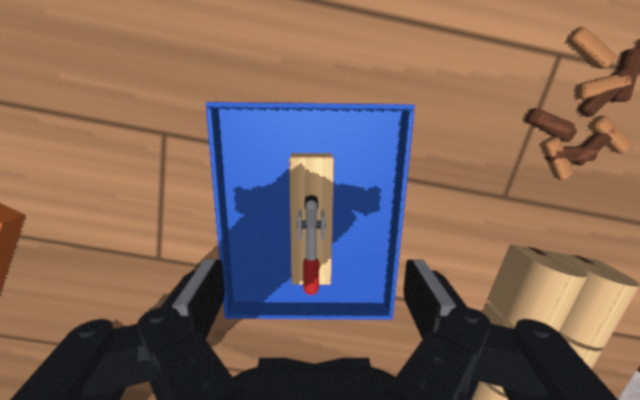

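The free clamp lies flat in the middle of the blue tray (290–333, 155–285), lever still down. Next is the seized clamp.

>>> {"name": "carry_out", "arguments": {"series": [[0.005,-0.028,0,1.6,1],[0.005,-0.028,0,1.6,1],[0.004,-0.029,0.001,1.6,1],[0.003,-0.028,0,1.6,1],[0.002,-0.029,0,1.6,1],[0.002,-0.028,0,1.6,1],[0,-0.029,0,1.6,1],[0,-0.028,0,1.6,1]]}}

```text
time_s: 16.35
tcp_pos: [0.5082, -0.1204, 0.1589]
orientation: [-3.141, 0.056, 0.005]
force: [0.1, 0.5, -0.5]
width: 0.085
```

>>> {"name": "carry_out", "arguments": {"series": [[-0.001,-0.029,0.001,1.6,1],[-0.002,-0.028,0,1.6,1],[-0.003,-0.029,0,1.6,1],[-0.003,-0.028,0,1.6,1],[-0.004,-0.028,0,1.6,1],[-0.005,-0.029,0.001,1.6,1],[-0.006,-0.028,0,1.6,1],[-0.007,-0.027,0,1.6,1]]}}

```text
time_s: 17.15
tcp_pos: [0.5074, 0.1078, 0.1569]
orientation: [3.114, -0.406, -0.004]
force: [-0.0, 0.7, 0.3]
width: 0.0855
```

>>> {"name": "carry_out", "arguments": {"series": [[0,0,0,0,1],[0,0,0,0,1],[0,0,0,0,1]]}}

```text
time_s: 17.45
tcp_pos: [0.508, 0.1053, 0.1576]
orientation: [3.114, -0.406, -0.002]
force: [1.0, -0.2, 0.3]
width: 0.0854
```

```bash
python3 -c "
from h import *
go([.512,.1065,.16],-15.5,1,1)
rgb,w=cloud('wrist'); save(rgb,'w7'); blk(w,(.485,.114))"
```

```text
p [0.508  0.1053 0.1576] yaw -14.9 tilt 0.1 F [ 1.  -0.2  0.3] w 0.0854 t 17.45
[[0.004, -0.002, -0.002, np.float64(0.6), 1]]
blk [485.4 113.8] [ 40.1 130. ] 75.7 4045
```

>>> {"name": "carry_out", "arguments": {"series": [[0.004,-0.003,0.03,-0.5,1],[0,0,0.03,0,1],[0,0,0.03,0,1],[0,0,0.03,0,1],[0,0,0.02,0,1],[0,0,0.01,0,1],[0,0,0,0,1]]}}

```text
time_s: 18.2
tcp_pos: [0.5124, 0.1073, 0.0073]
orientation: [3.116, -0.393, -0.003]
force: [-0.3, -0.3, -0.1]
width: 0.0855
```

```bash
python3 -c "
from h import *
go([.5125,.1069,.006],-14.3,1,1)"
```

```text
p [0.5124 0.1073 0.0073] yaw -14.4 tilt 0.1 F [-0.3 -0.3 -0.1] w 0.0855 t 18.2
[[0.0, 0.0, 0.001, np.float64(-0.1), 1]]
```

>>> {"name": "carry_out", "arguments": {"series": [[0,0,0,0,0.3],[0,0,0,0,0],[0,0,0,0,0],[0,0,0,0,0],[0,0,0,0,0],[0,0,0,0,0]]}}

```text
time_s: 18.8
tcp_pos: [0.5139, 0.1085, 0.0096]
orientation: [-3.117, 0.391, -0.003]
force: [-0.8, -1.5, 6.0]
width: 0.0387
```

>>> {"name": "carry_out", "arguments": {"series": [[0,0,-0.01,0,0],[0,0,-0.02,0,0],[0,0,-0.03,0,0],[0,0,-0.03,0,0],[0,0,0,0,0],[0,0,0,0,0]]}}

```text
time_s: 19.4
tcp_pos: [0.5133, 0.109, 0.0991]
orientation: [-3.116, 0.39, -0.002]
force: [0.2, 0.4, -3.8]
width: 0.0386
```

```bash
python3 -c "
from h import *
c=np.array([.523,.342]); a=np.radians(-4.7); t=c+.028*np.array([np.cos(a),np.sin(a)]); print(t)
go([*t,.1],-4.7,12,0)"
```

```text
[0.55090585 0.33970572]
p [0.5133 0.109  0.0991] yaw -14.3 tilt 0.1 F [ 0.2  0.4 -3.8] w 0.0386 t 19.4
[[-0.002, -0.019, -0.0, np.float64(-0.8), 0], [-0.001, -0.02, -0.0, np.float64(-0.8), 0], [-0.001, -0.019, -0.0, np.float64(-0.8), 0], [-0.001, -0.02, -0.0, np.float64(-0.8), 0], [-0.001, -0.019, -0.0, np.float64(-0.8), 0], [-0.0, -0.02, -0.0, np.float64(-0.8), 0], [-0.0, -0.019, -0.001, np.float64(-0.8), 0], [-0.0, -0.02, 0.0, np.float64(-0.8), 0], [0.0, -0.019, 0.0, np.float64(-0.8), 0], [0.001, -0.02, 0.0, np.float64(-0.8), 0], [0.001, -0.019, 0.0, np.float64(-0.8), 0], [0.001, -0.019, 0.0, np.float64(-0.8), 0]]
```

>>> {"name": "carry_out", "arguments": {"series": [[-0.002,-0.019,0,-0.8,0],[-0.001,-0.02,0,-0.8,0],[-0.001,-0.019,0,-0.8,0],[-0.001,-0.02,0,-0.8,0],[-0.001,-0.019,0,-0.8,0],[0,-0.02,0,-0.8,0],[0,-0.019,0,-0.8,0],[0,-0.02,0,-0.8,0]]}}

```text
time_s: 20.2
tcp_pos: [0.5383, 0.2639, 0.0979]
orientation: [3.134, -0.215, -0.001]
force: [-0.1, -0.2, -3.9]
width: 0.0387
```

>>> {"name": "carry_out", "arguments": {"series": [[0,-0.019,0,-0.8,0],[0.001,-0.02,0,-0.8,0],[0.001,-0.019,0,-0.8,0],[0.001,-0.019,0,-0.8,0],[0,0,0,0,0],[0,0,0,0,0]]}}

```text
time_s: 20.8
tcp_pos: [0.5498, 0.3392, 0.0978]
orientation: [3.138, -0.127, -0.001]
force: [0.4, -0.4, -4.0]
width: 0.0388
```

>>> {"name": "carry_out", "arguments": {"series": [[0,0,0.02,0,0],[0,0,0.02,0,0],[0,0,0.02,0,0],[0,0,0.013,0,0],[0,0,0.005,0,0],[0,0,0,0,0],[0,0,0,0,0]]}}

```text
time_s: 21.5
tcp_pos: [0.551, 0.3389, 0.0211]
orientation: [-3.138, 0.129, -0.002]
force: [-0.6, -0.3, -2.0]
width: 0.0391
```

>>> {"name": "carry_out", "arguments": {"series": [[0,0,0.002,0,0],[0,0,0.002,0,0],[0,0,0.001,0,0],[0,0,0,0,0]]}}

```text
time_s: 21.9
tcp_pos: [0.5502, 0.3389, 0.0153]
orientation: [3.139, -0.129, -0.0]
force: [-0.6, -0.1, -2.7]
width: 0.0388
```

>>> {"name": "carry_out", "arguments": {"series": [[0,0,0.001,0,0],[0,0,0,0,0]]}}

```text
time_s: 22.1
tcp_pos: [0.5504, 0.339, 0.0147]
orientation: [-3.139, 0.129, -0.0]
force: [-1.1, -0.5, 0.3]
width: 0.0385
```

>>> {"name": "carry_out", "arguments": {"series": [[0,0,0,0,0.8],[0,0,0,0,0.8],[0,0,0,0,0.8],[0,0,0,0,0.8]]}}

```text
time_s: 22.5
tcp_pos: [0.5504, 0.3389, 0.0144]
orientation: [-3.139, 0.129, -0.0]
force: [0.2, 0.2, -0.5]
width: 0.068
```

>>> {"name": "carry_out", "arguments": {"series": [[0,0,-0.02,0,0.8],[0,0,-0.03,0,0.8],[0,0,-0.04,0,1],[0,0,-0.04,0,1],[0,0,-0.02,0,1],[0,0,0,0,1],[0,0,0,0,1]]}}

```text
time_s: 23.2
tcp_pos: [0.5501, 0.3389, 0.1644]
orientation: [-3.139, 0.129, -0.0]
force: [-0.3, -0.0, -0.6]
width: 0.0852
```

```bash
python3 -c "
from h import *
s=robot.sense();print(s['tcp_pos'],s['time_s'],s['force'])
rgb,w=cloud('wrist'); rgb2,w2=cloud('scene')
save(np.vstack([cv2.resize(rgb,(480,300)),cv2.resize(rgb2,(480,300))]),'fin')
for W,c in((w,(.523,.342)),(w2,(.481,-.3545))):
    x,y,z=np.moveaxis(W,-1,0); m=(np.hypot(x-c[0],y-c[1])<.07)&(z>.012); q=W[m]; print(q.mean(0).round(3),np.percentile(q[:,2],[5,50,99]).round(3))
"
```

```text
[0.55011074 0.33894398 0.16443332] 23.2 [-0.32646365 -0.02774125 -0.61699053]
[0.554 0.34  0.201] [0.034 0.233 0.257]
[ 0.486 -0.35   0.034] [0.016 0.032 0.057]
```

View pics/fin.png

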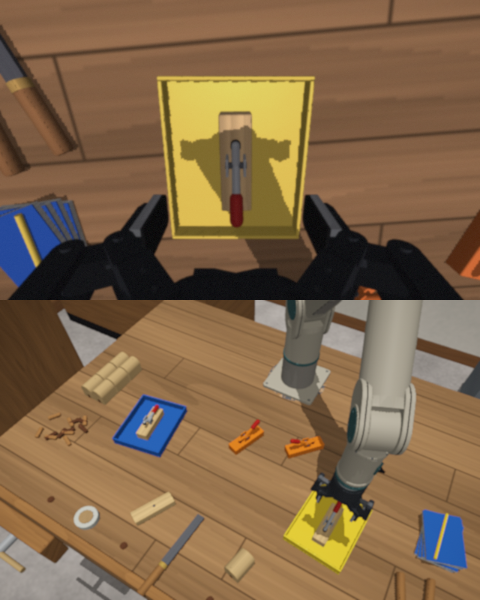

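Both clamps lie flat in the middle of their trays: the seized one in yellow (235,160), the free one in blue (150,420) with its lever low. The orange ones have not moved and the arm is clear. I hand the job in.

```bash
python3 -c "
from plant import robot
print(robot.sign_off())"
```

```text
the job is handed in; nothing more can be done
None
```

The job is done and handed in at about 23 s of the 67 s allowed. I pressed both levers where the clamps stood. The right clamp's lever swung down to its full stop (fingertips at 45.5 mm, 13 N), so it was the free one. The left clamp's lever stopped dead after about 6 mm (fingertips at 70 mm, 16 N), so it was the seized one. I then set the free clamp, lever still down, in the blue stock tray, and the seized one in the yellow repair tray. Each was lowered until the tray took its weight before I let go.

**Last checks:** the final pictures show each clamp flat in the middle of its tray. In the blue tray the highest points measured about 57 mm, which fits a lever that is still down. The arm was clear of everything and both orange look-alikes stood where they had been.

**Checks that did not work:**
- The last height check on the yellow tray was no use, because the gripper's own fingers were in the measured area. That placing rests on the picture and on the contact height and force.
- One overhead measurement of the clamps partway through was blocked by the arm, so I used the wrist camera instead.
- While gripping each clamp, the fingers pushed on the bench or block with about 5–6 N and the tool rose about 2 mm. I allowed for this when placing.

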